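Scan the bamboo cartridge box

TASK

Take the barcode scanner out of its cradle and aim its window squarely at the middle of the barcode label on the bamboo box, from about 10 cm away, and hold it steady there for a good second without touching the box or its easel. Then lay the scanner back in its cradle, upright in both saddles, centred and with its head to the same end as before, let go, and leave the other things on the bench where they are.

Things in the scene. Friction and masses are not known exactly. Their poses are not given: they have to be found in the camera images.
- scanner: barcode scanner, 160 g: white handle 150 long (x), 30 wide (y), 26 high (z), black tail, dark grip band at the balance point x = 0; black head at +x, bent 45 degrees down, 36 wide, reaching x = 113 and dipping 18 below the underside. Origin: centre of the handle's underside; x to the head, z up. Starts in the cradle within 6 of its middle
- window: the scanner's red window at the end of its head, 28 x 20, fixed to the scanner. Origin: its centre, at x = 100.9, y = 0, z = -5.9 in the scanner's frame; its x axis is the beam, pointing out of the scanner, 45 degrees below the scanner's x axis; y is the scanner's y
- cradle: cradle fixed to the table: black foot 140 x 70 x 6 and two grey saddles at x = -45 and +45 (12 long, 78 free between them) carrying the handle 45 above the table; flared cheeks, 61 high, leave 4 of play each side. Origin: centre of its underside, x towards the scanner's head. Scanner in place: its origin at (0, 0, 45) here, axes parallel
- easel: black steel easel fixed to the table, foot 120 x 130, holding the pale bamboo box with sliding lid (130 wide, 100 along the slope, 40 thick) leaning back 45 degrees; 108 high in all. Origin: on the table, under the middle of the label; the lid and label face -x and up
- label: barcode label in the middle of the bamboo box's lid: white paper 64 wide x 44 along the slope, with upright black bars. Origin: the label's centre, 73 above the table; its x axis points squarely INTO the lid (away from the viewer and 45 degrees down), y across the label, z up the slope
- tray: clear acrylic cartridge tray, open, 110 x 140 x 28, with four small cartridges in it, standing on the table; a bystander (stands either left or right of the middle, the bamboo box on the other side). Origin: its underside, about the middle
- clamp: brushed aluminium record clamp, round, 72 across and 48 high; a bystander. Origin: its underside, about the middle
- mirror: stainless stylus mirror lying flat, disc 52 across with a flat handle, 5 thick; a bystander. Origin: its underside, about the middle
- screwdriver: yellow plastic-handled screwdriver, 170 long, lying flat; a bystander. Origin: its underside, about the middle
- brush: wooden-handled stylus brush, 140 long, lying flat; a bystander. Origin: its underside, about the middle
- bottle: small amber glass bottle, 40 across, 110 high, standing; a bystander. Origin: its underside, about the middle
Things that resemble listed ones, but are neither listed nor needed, are in the scene too. What is shaped like the scanner but orange is not meant.

How it is judged:
By the outcome, as a careful person would: the job done as asked, in the order asked, and still so for the second after the job is handed in, with the robot touching nothing.
It also fails if it takes over 43 s, if anything falls off the work surface, if the arm or the gripper's body presses on something with over 40 N, if the wrist force passes 120 N, or if a joint passes its speed limit or range.

ROBOT

A 7-joint arm with a two-finger parallel gripper is mounted at the origin on the work surface. World frame = base frame: x ahead of the robot, y to its left, z up, the work surface at z = 0. Lengths are in m, angles in rad, forces in N, time in s.
With the tool pointing down it reaches from about 0.4 to 0.85 m from the base axis. Payload 10.4 kg.
Tool frame: the origin (TCP) lies midway between the tips of the shut fingers; the grasp point (between the pads) lies bot.grasp_offset behind it (bot.grasp_offset is the distance from the TCP to the grasp point, in m); z points along the fingers, y is the direction in which the jaws open and shut (so a half turn about z gives the same grasp; the last joint's range is limited). The gripper opens to 87 mm and grips with 3 to 60 N. Pads are 19 mm wide; open, the fingers measure 117 mm over their backs; the gripper's body (75 mm by 190 mm) begins 51 mm behind the grasp point.
Start: joints at [-1.25, 0.332, -0.065, 1.46, 0.022, 1.35, -0.088], TCP at [0.211, 0.588, 0.223] pointing down, gripper open.
Joint ranges: [-2.6, 2.6], [-0.5, 2.12], [-1.47, 1.34], [0.16, 2.42], [-1.27, 4.41], [0.06, 2.06], [-2.6, 2.6]. Speed limits (rad/s): [2.22, 2.22, 2.79, 2.79, 3.14, 3.14, 3.14].

INTERFACE

Orientations are given as a unit quaternion [w, x, y, z].
In Python, from cell import bot, cams, spotter gives the robot as it stands.
- The arm moves only by the shell command python3 -m crank 'ROWS'. ROWS is JSON, a list of rows, each an object of numbers: "ax", "ay", "az": the turn, a rotation vector about the tool's x, y, z in degrees; "tx", "ty", "tz": the shift along the tool's x, y, z in mm; "jaw": the finger opening in mm, from 0 to 87. In form: [{"ax": .., "ay": .., "az": .., "tx": .., "ty": .., "tz": .., "jaw": ..}, ...]. A call has 1 to 12 rows; each row is the pose to reach, as a shift and turn from the pose commanded when the call began, along the tool's axes at that moment; what a row does not reach only later rows make up. A row lasts 1/10 s, in which the tool goes at most 50 mm and 8.59 degrees, less where a joint would pass 70% of its speed; a pose out of reach is approached as far as the arm can. A call with a gripper value outside its range is refused whole. The fingers move at their own pace and stop on an object; the grip force is fixed at half the most. Time passes only in rows, so rows that repeat a pose let the fingers close. It gives the time, the measured TCP pose, the force and the opening at its end, in the units of the state.
- bot.read_state(): the state, without advancing time (a new reading comes with each control period).
- cams.read_camera(name): name is "scene" or "top" or "wrist"; returns the picture (384x512x3 uint8, red, green, blue); there is no depth.
- cams.camera_model(name): a dict with "intrinsics" (3x3 intrinsics, pixels), "distortion" ([k1, k2, p1, p2, k3] as OpenCV has them; the pictures are not rectified), "rvec" (rotation vector, rad) and "tvec" (3), from world to camera coordinates, as OpenCV has them. Camera axes: x right, y down, z forward; pixel columns grow to the right and rows downward; lengths in m; the calibration is good to about 2 mm. A picture is of the moment at which its call begins: read the wrist's pose just before it. camera_model takes no time and is no camera call; for the wrist camera it gives the pose at the moment of the call.
- bot.close_job(): hands the job in, once; it reports no verdict.
Trained networks look in the newest picture that a camera, given by its name, has taken for a name from the list of things; names that differ only in an ending like _2 or _b are one class to them, and where a whole thing is asked for, a point or a joint stands for the part that bears it (a point fixed in the world has none). Each returns a list of dicts, best first, with "conf" (0 to 1); they miss things now and then, are a little off and sometimes report something else, mostly with a low value. They report only what shows in the picture. A call takes as long as a camera call. They do not tell look-alikes from the thing itself.
- spotter.regions_of(label, camera): "mask" (384x512 bool, what is visible of it) and "uv" ([column, row] in pixels, amid what is visible of it).
The state is a dict: "time_s": time; "q": joint angles; "qd": joint speeds; "tau": joint torques, N m; "tool_pos": TCP position; "eef_rot": TCP orientation; "force": force on the tool from outside, world axes, zero at the start; "wrist_torque": the same for the moment, N m; "grip_width": finger opening in m.
Only numpy, scipy, OpenCV 4.12 (cv2) and the standard library are available. Lean on these libraries where they do the work, as an engineer would, in place of code of your own. Each camera call takes 0.05 s, during which the arm holds its last target. There are 200 camera calls.

## Working session

There is one attempt and no reset: what is moved stays moved. The work goes in short steps, Python scripts to look and compute and a shell command to move; the robot and the scene stay as the last step left them, time stands still between calls to the robot, and variables do not carry over. Pictures are saved under pics/ and viewed, about 8 in all and at most 12, crops included, and the job is handed in when it is done.

```bash
ls; mkdir -p pics
python3 - <<'E'
from cell import bot,cams,spotter
import cv2,numpy as np
s=bot.read_state();print(s['time_s'],s['tool_pos'],s['eef_rot'],bot.grasp_offset,s['grip_width'])
for n in ['scene','top']:
    im=cams.read_camera(n);cv2.imwrite(f'pics/{n}0.png',im[:,:,::-1]);np.save(f'pics/{n}0.npy',im)
    m=cams.camera_model(n);print(n,{k:np.round(np.array(v),4).tolist() for k,v in m.items()})
    for l in ['scanner','window','cradle','label','easel']:
        print(l,[(round(d['conf'],2),np.round(d['uv']).tolist(),int(d['mask'].sum())) for d in spotter.regions_of(l,n)])
a=[cv2.imread(f'pics/{n}0.png') for n in ['scene','top']]
cv2.imwrite('pics/both.png',cv2.resize(np.vstack(a),None,fx=0.78,fy=0.78))
E
```

```text
pics
0.0 [0.2105621  0.58805503 0.22176562] [-9.30305758e-05  1.71071854e-01  9.85258307e-01 -6.92785711e-04] 0.0187 0.08689168442324201
scene {'intrinsics': [[395.4045, 0.0, 257.1288], [0.0, 395.4045, 185.9443], [0.0, 0.0, 1.0]], 'distortion': [-0.1182, 0.0, 0.0, 0.0, 0.0], 'rvec': [2.2438, 0.7671, -0.3232], 'tvec': [-0.3904, -0.16, 1.3848]}
scanner [(0.97, [256.0, 186.0], 830), (0.76, [259.0, 116.0], 430)]
window []
cradle [(0.65, [245.0, 198.0], 593), (0.48, [354.0, 181.0], 1847)]
label []
easel [(0.97, [354.0, 181.0], 1820)]
top {'intrinsics': [[383.5926, 0.0, 251.6614], [0.0, 383.5926, 192.2937], [0.0, 0.0, 1.0]], 'distortion': [-0.1025, 0.0, 0.0, 0.0, 0.0], 'rvec': [2.148, -2.1774, 0.1092], 'tvec': [-0.0138, 0.5346, 1.2694]}
scanner [(0.72, [244.0, 211.0], 578), (0.71, [144.0, 283.0], 562)]
window [(0.29, [236.0, 123.0], 405)]
cradle [(0.83, [250.0, 216.0], 494)]
label [(0.44, [180.0, 153.0], 3)]
easel [(0.97, [175.0, 150.0], 1521)]
```

View pics/top0.png

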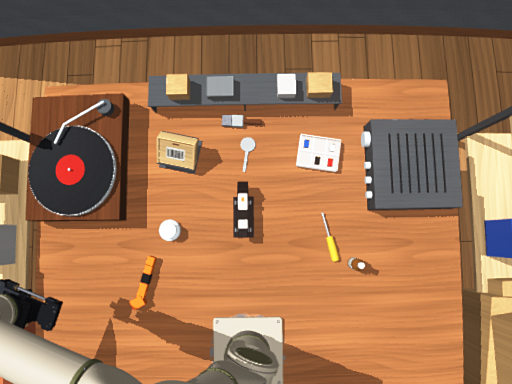

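View pics/scene0.png

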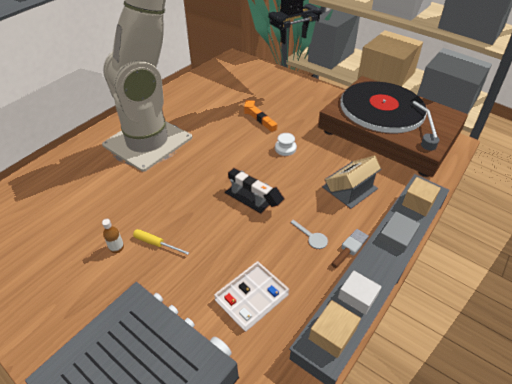

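Top view: the white and black scanner sits in its cradle at (243,210), head up (+x). The bamboo box and label are at (178,152). Possible mix-ups for the scanner are the orange look-alike at (145,283), the brush at (235,121) and the screwdriver at (331,238). I choose (243,210). One close crop to check.

Run:
```python
import cv2,numpy as np
P=[]
for n,c in [('top',(243,210)),('top',(178,153)),('scene',(256,188)),('scene',(352,180))]:
    im=cv2.imread(f'pics/{n}0.png'); w,h=66,50
    x0,y0=c[0]-w//2,c[1]-h//2
    p=cv2.resize(im[y0:y0+h,x0:x0+w],None,fx=6,fy=6,interpolation=cv2.INTER_CUBIC)
    for i in range(0,w,10):cv2.putText(p,str(x0+i),(i*6,8),0,.3,(0,255,0));cv2.line(p,(i*6+3,10),(i*6+3,14),(0,255,0))
    for i in range(5,h,10):cv2.putText(p,str(y0+i),(0,i*6+6),0,.3,(0,255,0))
    P.append(p)
cv2.imwrite('pics/crop1.png',np.vstack([np.hstack(P[:2]),np.hstack(P[2:])]))
```

```text
(no output)
```

View pics/crop1.png

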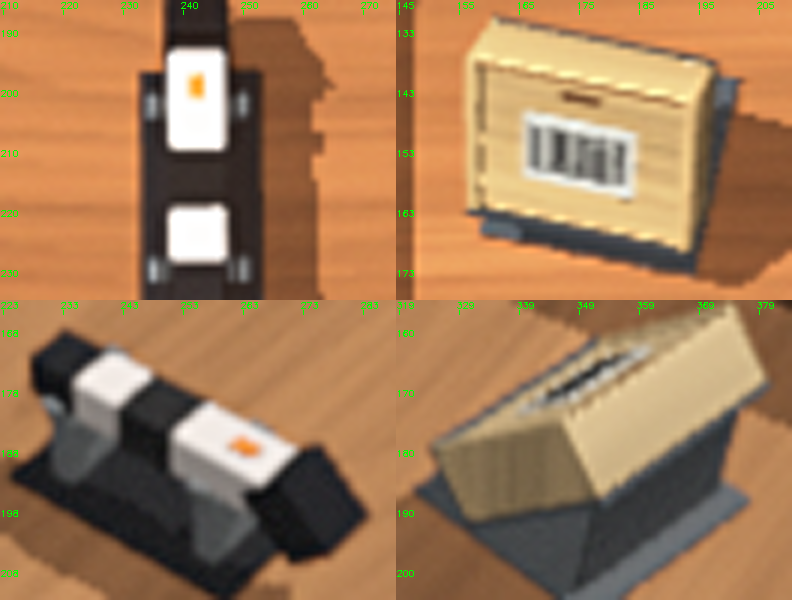

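The crop confirms the choice: white and black scanner in the cradle, dark band at about (242,214), head toward +x. Label corners in the top view are about (166.3,146.4), (184.8,149.4), (183.9,160.4) and (165.9,157.3). Next I fit the poses.

```bash
cat > h.py <<'E'
import numpy as np,cv2
from scipy.spatial.transform import Rotation as R
from scipy.optimize import least_squares
from cell import bot,cams,spotter
def proj(m,P):
    return cv2.projectPoints(np.array(P,float).reshape(-1,1,3),np.array(m['rvec'],float),np.array(m['tvec'],float),np.array(m['intrinsics'],float),np.array(m['distortion'],float))[0].reshape(-1,2)
def place(p,P,z=0):  # planar pose (x,y,yaw)
    return R.from_euler('z',p[2]).apply(np.array(P,float))+[p[0],p[1],z]
def fit(obs,p0,z=0):  # obs: list of (model, pts3d local, pix)
    f=lambda p:np.concatenate([(proj(m,place(p,P,z))-u).ravel() for m,P,u in obs])
    r=least_squares(f,p0,loss='soft_l1');return r.x,r.fun
s2=np.sqrt(.5)
def labelpts():  # in easel frame
    y,z=.032,.022
    up=np.array([s2,0,s2]);c=np.array([0,0,.073])
    return [c+[0,y,0]+up*z,c-[0,y,0]+up*z,c-[0,y,0]-up*z,c+[0,y,0]-up*z] # TL TR BR BL as seen by robot
def tool():
    s=bot.read_state();q=s['eef_rot'];return np.array(s['tool_pos']),R.from_quat([q[1],q[2],q[3],q[0]]),s
def delta(pos,yaw):  # pointing down, tool y along yaw+90deg ; picks nearest half turn
    p,r,s=tool();best=None
    for k in (0,np.pi):
        t=R.from_matrix(np.array([[-1,0,0],[0,1,0],[0,0,-1.]])); t=R.from_euler('z',yaw+k)*t
        d=(r.inv()*t).as_rotvec(degrees=True)
        if best is None or np.linalg.norm(d)<np.linalg.norm(best):best=d
    print('now',np.round(p,4),'delta mm',np.round(r.inv().apply(np.array(pos)-p)*1e3,1),'deg',np.round(best,2),'F',np.round(s['force'],1),'w',round(s['grip_width'],4),'t',round(s['time_s'],2))
E
python3 - <<'E'
from h import *
m=cams.camera_model('top')
e,f=fit([(m,labelpts(),[(166.25,146.4),(184.75,149.4),(183.9,160.4),(165.9,157.25)])],[.65,.2,0]);print('easel',e,np.degrees(e[2]),f.round(2))
px=lambda a,b:(210+(a-2.5)/6,185+(b-2.5)/6)
# cheeks tops/foot corners
c,f=fit([(m,[(.07,.035,.006),(.07,-.035,.006),(.045,.019,.061),(.045,-.019,.061),(-.045,.019,.061),(-.045,-.019,.061)],[px(142,72),px(261,72),px(153,105),px(242,104),px(155,270),px(238,270)])],[.5,.05,0]);print('cradle',c,np.degrees(c[2]),f.round(2))
s,f=fit([(m,[(.0,.015,.026),(.0,-.015,.026),(-.042,.015,.026),(-.042,-.015,.026)],[px(167,178),px(227,178),px(168,262),px(227,262)])],[.5,.05,0],.045);print('scanner',s,np.degrees(s[2]),f.round(2))
w=cams.camera_model('wrist');Rw=R.from_rotvec(np.array(w['rvec']).ravel());cp=-Rw.inv().apply(np.array(w['tvec']).ravel());p,r,_=tool()
print('wristcam in tool',r.inv().apply(cp-p),(Rw*r).as_matrix().round(3).tolist(),w['intrinsics'][0])
delta([s[0]-.04,s[1],.25],s[2])
E
```

```text
easel [ 0.66319805  0.23140461 -0.2003415 ] -11.478722135850322 [-0.43 -0.23 -0.11  0.19  0.5   0.14  0.07 -0.1 ]
cradle [ 0.45341443  0.00984842 -0.01681688] -0.9635364748480588 [-0.29 -0.33  0.21 -0.27  1.73  0.11 -1.57  0.32  1.19  0.05 -1.02  0.09]
scanner [ 0.45655675  0.0096976  -0.00747646] -0.4283697655513194 [ 0.41  0.56 -0.37  0.51  0.28 -0.5  -0.31 -0.55]
wristcam in tool [ 0.08101159  0.00051062 -0.16300009] [[0.0, 1.0, 0.001], [-0.957, 0.0, -0.291], [-0.291, -0.001, 0.957]] [266.32239897   0.         255.74643737]
now [0.2106 0.5885 0.2226] delta mm [-388.9 -475.5  -27.5] deg [  0.    -0.   -19.27] F [-0.6 -1.1  1. ] w 0.0871 t 0.6
```

```bash
python3 -m crank '[{"tx":-200,"ty":-240,"tz":-10,"az":-10,"jaw":87},{"tx":-340,"ty":-470,"tz":0,"az":-19.3,"jaw":87},{"tx":-340,"ty":-470,"tz":0,"az":-19.3,"jaw":87},{"tx":-340,"ty":-470,"tz":0,"az":-19.3,"jaw":87},{"tx":-340,"ty":-470,"tz":0,"az":-19.3,"jaw":87},{"tx":-340,"ty":-470,"tz":0,"az":-19.3,"jaw":87},{"tx":-340,"ty":-470,"tz":0,"az":-19.3,"jaw":87},{"tx":-340,"ty":-470,"tz":0,"az":-19.3,"jaw":87},{"tx":-340,"ty":-470,"tz":0,"az":-19.3,"jaw":87},{"tx":-340,"ty":-470,"tz":0,"az":-19.3,"jaw":87},{"tx":-340,"ty":-470,"tz":0,"az":-19.3,"jaw":87},{"tx":-340,"ty":-470,"tz":0,"az":-19.3,"jaw":87}]'
python3 - <<'E'
from h import *
delta([.4566,.0097,.223],-.0075)
E
```

```text
now [0.2106 0.5885 0.2226] delta mm [-426.6 -462.    -0.5] deg [  0.    -0.   -19.27] F [-0.6 -1.1  1. ] w 0.0871 t 0.6$[0]: bad value
```

```bash
python3 -m crank '[{"ax":0,"ay":0,"az":-10,"tx":-210,"ty":-230,"tz":-10,"jaw":87},{"ax":0,"ay":0,"az":-19.3,"tx":-427,"ty":-462,"tz":0,"jaw":87},{"ax":0,"ay":0,"az":-19.3,"tx":-427,"ty":-462,"tz":0,"jaw":87},{"ax":0,"ay":0,"az":-19.3,"tx":-427,"ty":-462,"tz":0,"jaw":87},{"ax":0,"ay":0,"az":-19.3,"tx":-427,"ty":-462,"tz":0,"jaw":87},{"ax":0,"ay":0,"az":-19.3,"tx":-427,"ty":-462,"tz":0,"jaw":87},{"ax":0,"ay":0,"az":-19.3,"tx":-427,"ty":-462,"tz":0,"jaw":87},{"ax":0,"ay":0,"az":-19.3,"tx":-427,"ty":-462,"tz":0,"jaw":87},{"ax":0,"ay":0,"az":-19.3,"tx":-427,"ty":-462,"tz":0,"jaw":87},{"ax":0,"ay":0,"az":-19.3,"tx":-427,"ty":-462,"tz":0,"jaw":87},{"ax":0,"ay":0,"az":-19.3,"tx":-427,"ty":-462,"tz":0,"jaw":87},{"ax":0,"ay":0,"az":-19.3,"tx":-427,"ty":-462,"tz":0,"jaw":87}]'
python3 - <<'E'
from h import *
delta([.4566,.0097,.223],-.0075)
E
```

```text
time_s: 1.8
tool_pos: [0.446, 0.0343, 0.223]
eef_rot: [0.001, 0.003, 1.0, 0.0]
force: [0.9, 1.1, -0.0]
grip_width: 0.087
now [0.446  0.0343 0.223 ] delta mm [-10.8 -24.6   0. ] deg [0.04 0.06 0.04] F [ 0.9  1.1 -0. ] w 0.087 t 1.8
```

```bash
python3 -m crank '[{"ax":0,"ay":0,"az":0,"tx":0,"ty":0,"tz":0,"jaw":87},{"ax":0,"ay":0,"az":0,"tx":0,"ty":0,"tz":0,"jaw":87}]'
python3 - <<'E'
from h import *
delta([.4566,.0097,.223],-.0075)
E
```

```text
time_s: 2.0
tool_pos: [0.4457, 0.0356, 0.2227]
eef_rot: [0.0, 0.005, 1.0, 0.0]
force: [0.2, 0.7, -0.2]
grip_width: 0.087
now [0.4457 0.0356 0.2227] delta mm [-11.2 -25.8  -0.3] deg [ 0.03  0.01 -0.11] F [ 0.2  0.7 -0.2] w 0.087 t 2.0
```

```bash
python3 -m crank '[{"ax":0,"ay":0,"az":0,"tx":-11,"ty":-26,"tz":0,"jaw":87},{"ax":0,"ay":0,"az":0,"tx":-11,"ty":-26,"tz":0,"jaw":87},{"ax":0,"ay":0,"az":0,"tx":-11,"ty":-26,"tz":0,"jaw":87}]'
python3 - <<'E'
from h import *
import json
delta([.4566,.0097,.223],-.0075)
m=cams.camera_model('wrist');im=cams.read_camera('wrist')
np.save('pics/w1.npy',im);json.dump({k:np.array(v).tolist() for k,v in m.items()},open('pics/w1.json','w'))
P=place([.4566,.0097,-.0075],[(0,0,.026),(.075,.015,.026),(.075,-.015,.026),(-.075,.015,.026)],.045);print(proj(m,P).round(1))
cv2.imwrite('pics/w1.png',cv2.resize(im[:,:,::-1],None,fx=1.5625,fy=1.5625,interpolation=cv2.INTER_CUBIC))
E
```

```text
time_s: 2.3
tool_pos: [0.4561, 0.0114, 0.2226]
eef_rot: [-0.0, 0.003, 1.0, 0.0]
force: [0.0, 0.3, 0.3]
grip_width: 0.0867
now [0.4561 0.0114 0.2226] delta mm [-0.5 -1.7 -0.4] deg [ 0.02 -0.01  0.08] F [0.  0.3 0.3] w 0.0867 t 2.3
[[253.9 177.4]
 [265.4 233.3]
 [242.4 233.2]
 [267.  113.7]]
```

View pics/w1.png

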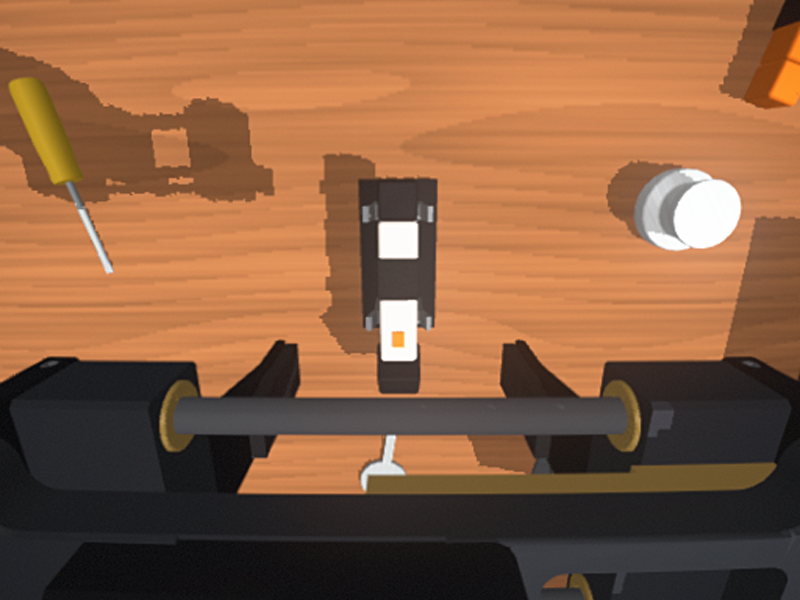

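The wrist view shows the scanner upright in the cradle. Rear white patch is at about (398,240) scaled, front white at (398,330), and saddle cheeks at (370,212), (431,212), (368,322) and (430,322). Now sub-pixel edges.

```bash
cat > meas.py <<'E'
from h import *
import json
def edges(line):  # half-level crossings of a dark/bright profile
    t=.5*(np.percentile(line,95)+np.percentile(line,10));b=line>t
    return [float(i+(t-line[i])/(line[i+1]-line[i])) for i in range(len(line)-1) if b[i]!=b[i+1]]
m=json.load(open('pics/w1.json'));g=np.load('pics/w1.npy').min(2).astype(float)
col=g[:,249:261].mean(1);v=[120+e for e in edges(col[120:240])]
r1=[225+e for e in edges(g[147:160].mean(0)[225:285])];r2=[225+e for e in edges(g[222:228].mean(0)[225:285])]
print(v,r1,r2)
gt=np.load('pics/top0.npy').min(2).astype(float);mt=cams.camera_model('top')
vt=[185+e for e in edges(gt[:,239:246].mean(1)[185:235])];t1=[225+e for e in edges(gt[194:208].mean(0)[225:262])]
print(vt,t1)
E
python3 meas.py
```

```text
[141.47446007853404, 164.9594148089172, 191.7392353770261, 212.07839425587468, 221.2496934225195, 230.53751939989655] [241.81989285714286, 267.10280410742496] [243.5783357245337, 266.30680555555557]
[192.64918781725888, 209.52957570715475, 219.00058517555266, 228.22109111361078] [237.36021602160216, 247.04566929133858]
```

```bash
cat >> meas.py <<'E'
def fn(p,w=1,t=1):
    P=lambda m,x,y:proj(m,place(p[:3],[(x,y,.026)],.045))[0]
    b,f,k=p[3:6];r=[]
    if w:
        r+=[P(m,-b,0)[1]-v[1],P(m,b,0)[1]-v[2],P(m,f,0)[1]-v[5],P(m,-k,0)[1]-v[0]]
        r+=[P(m,-.028,-.015)[0]-r1[0],P(m,-.028,.015)[0]-r1[1],P(m,.065,-.015)[0]-r2[0],P(m,.065,.015)[0]-r2[1]]
    if t:
        r+=[P(mt,-b,0)[1]-vt[2],P(mt,b,0)[1]-vt[1],P(mt,f,0)[1]-vt[0],P(mt,-k,0)[1]-vt[3],P(mt,.04,.015)[0]-t1[0],P(mt,.04,-.015)[0]-t1[1]]
    return np.array(r)
for a in [(1,0),(0,1),(1,1)]:
    q=least_squares(fn,[.455,.01,0,.015,.065,.043],args=a,x_scale=.01);print(a,(q.x[:2]*1e3).round(1),np.degrees(q.x[2]).round(2),(q.x[3:]*1e3).round(1),q.fun.round(1))
# cheek tops in wrist view (scaled px centres)
c,f=fit([(m,[(-.045,-.02,.058),(-.045,.02,.058),(.045,-.02,.058),(.045,.02,.058)],np.array([(370,212),(431,212),(369,322),(430.5,322)])/1.5625-.3),],[.455,.01,0]);print('cradle',c,np.degrees(c[2]),f.round(2))
c,f=fit([(m,[(-.07,-.035,.006),(-.07,.035,.006),(.07,-.035,.006),(.07,.035,.006)],np.array([(359.5,180),(437.5,180),(361,326),(435,326)])/1.5625-.3),],[.455,.01,0]);print('foot',c,np.degrees(c[2]),f.round(2))
E
python3 meas.py
```

```text
[141.47446007853404, 164.9594148089172, 191.7392353770261, 212.07839425587468, 221.2496934225195, 230.53751939989655] [241.81989285714286, 267.10280410742496] [243.5783357245337, 266.30680555555557]
[192.64918781725888, 209.52957570715475, 219.00058517555266, 228.22109111361078] [237.36021602160216, 247.04566929133858]
(1, 0) [458.1  10.6] -0.03 [16.9 69.7 44.9] [ 0.   0.   0.  -0.   0.  -0.  -0.2  0.2]
(0, 1) [458.3  10.4] -0.61 [15.4 70.8 45.3] [ 0.   0.   0.  -0.   0.3 -0.3]
(1, 1) [458.1  10.5] -0.06 [16.7 69.9 45. ] [ 0.2 -0.1  0.1 -0.   0.  -0.1 -0.3  0.2  0.5 -0.3  0.3 -0.   0.1 -0.4]
cradle [ 0.45274182  0.01215105 -0.00636949] -0.36494504294052366 [ 2.94  0.33 -3.15  0.35  4.75 -0.46 -4.1  -0.45]
foot [ 0.45359354  0.01026956 -0.00972825] -0.55738762208819 [-0.49 -0.78  0.44 -0.58  0.79  0.85 -0.71  1.02]
```

```bash
python3 -m crank '[{"ax":0,"ay":0,"az":0,"tx":-2,"ty":-1,"tz":50,"jaw":87},{"ax":0,"ay":0,"az":0,"tx":-2,"ty":-1,"tz":95,"jaw":87},{"ax":0,"ay":0,"az":0,"tx":-2,"ty":-1,"tz":130,"jaw":87},{"ax":0,"ay":0,"az":0,"tx":-2,"ty":-1,"tz":160,"jaw":87},{"ax":0,"ay":0,"az":0,"tx":-2,"ty":-1,"tz":175,"jaw":87},{"ax":0,"ay":0,"az":0,"tx":-2,"ty":-1,"tz":183,"jaw":87},{"ax":0,"ay":0,"az":0,"tx":-2,"ty":-1,"tz":183,"jaw":87},{"ax":0,"ay":0,"az":0,"tx":-2,"ty":-1,"tz":183,"jaw":87},{"ax":0,"ay":0,"az":0,"tx":-2,"ty":-1,"tz":183,"jaw":87}]'
python3 - <<'E'
from h import *
delta([.4581,.0105,.0393],-.004)
E
```

```text
time_s: 3.25
tool_pos: [0.4591, 0.0097, 0.0406]
eef_rot: [0.001, 0.003, 1.0, 0.0]
force: [-0.2, 0.4, -0.1]
grip_width: 0.0869
now [0.4591 0.0097 0.0406] delta mm [1.  0.8 1.3] deg [ 0.05  0.1  -0.15] F [-0.2  0.4 -0.1] w 0.0869 t 3.25
```

```bash
python3 -m crank '[{"ax":0,"ay":0,"az":0,"tx":1,"ty":1,"tz":1,"jaw":87},{"ax":0,"ay":0,"az":0,"tx":1,"ty":1,"tz":1,"jaw":45},{"ax":0,"ay":0,"az":0,"tx":1,"ty":1,"tz":1,"jaw":35},{"ax":0,"ay":0,"az":0,"tx":1,"ty":1,"tz":1,"jaw":20},{"ax":0,"ay":0,"az":0,"tx":1,"ty":1,"tz":1,"jaw":20},{"ax":0,"ay":0,"az":0,"tx":1,"ty":1,"tz":1,"jaw":0},{"ax":0,"ay":0,"az":0,"tx":1,"ty":1,"tz":1,"jaw":0},{"ax":0,"ay":0,"az":0,"tx":1,"ty":1,"tz":1,"jaw":0},{"ax":0,"ay":0,"az":0,"tx":1,"ty":1,"tz":1,"jaw":0},{"ax":0,"ay":0,"az":0,"tx":1,"ty":1,"tz":1,"jaw":0},{"ax":0,"ay":0,"az":0,"tx":1,"ty":1,"tz":1,"jaw":0}]'
python3 - <<'E'
from h import *
delta([.4581,.0105,.0393],-.004)
E
```

```text
time_s: 4.35
tool_pos: [0.4573, 0.0102, 0.0386]
eef_rot: [0.0, 0.003, 1.0, 0.0]
force: [-0.2, 0.1, -0.1]
grip_width: 0.0297
now [0.4573 0.0102 0.0386] delta mm [-0.8  0.3 -0.7] deg [ 0.    0.   -0.17] F [-0.2  0.1 -0.1] w 0.0297 t 4.35
```

```bash
python3 -m crank '[{"ax":0,"ay":0,"az":0,"tx":0,"ty":0,"tz":-5,"jaw":0},{"ax":0,"ay":0,"az":0,"tx":0,"ty":0,"tz":-15,"jaw":0},{"ax":0,"ay":0,"az":0,"tx":0,"ty":0,"tz":-35,"jaw":0},{"ax":0,"ay":0,"az":0,"tx":0,"ty":0,"tz":-60,"jaw":0},{"ax":0,"ay":0,"az":0,"tx":0,"ty":0,"tz":-85,"jaw":0},{"ax":0,"ay":0,"az":0,"tx":0,"ty":0,"tz":-100,"jaw":0},{"ax":0,"ay":0,"az":0,"tx":0,"ty":0,"tz":-105,"jaw":0},{"ax":0,"ay":0,"az":0,"tx":0,"ty":0,"tz":-105,"jaw":0},{"ax":0,"ay":0,"az":0,"tx":0,"ty":0,"tz":-105,"jaw":0}]'
python3 - <<'E'
from h import *
delta([.495,.2656,.1434],np.radians(-11.48))
E
```

```text
time_s: 5.25
tool_pos: [0.4569, 0.0103, 0.143]
eef_rot: [-0.0, 0.003, 1.0, -0.0]
force: [-0.4, -0.2, -1.4]
grip_width: 0.0299
now [0.4569 0.0103 0.143 ] delta mm [-36.4 255.6  -0.5] deg [-1.000e-02 -5.000e-02  1.108e+01] F [-0.4 -0.2 -1.4] w 0.0299 t 5.25
```

```bash
python3 -m crank '[{"ax":0,"ay":0,"az":1,"tx":0,"ty":15,"tz":0,"jaw":0},{"ax":0,"ay":0,"az":3,"tx":-5,"ty":45,"tz":0,"jaw":0},{"ax":0,"ay":0,"az":5,"tx":-12,"ty":85,"tz":0,"jaw":0},{"ax":0,"ay":0,"az":7,"tx":-18,"ty":125,"tz":0,"jaw":0},{"ax":0,"ay":0,"az":8,"tx":-24,"ty":165,"tz":0,"jaw":0},{"ax":0,"ay":0,"az":10,"tx":-30,"ty":205,"tz":0,"jaw":0},{"ax":0,"ay":0,"az":11,"tx":-34,"ty":235,"tz":0,"jaw":0},{"ax":0,"ay":0,"az":11.1,"tx":-36,"ty":250,"tz":0,"jaw":0},{"ax":0,"ay":0,"az":11.1,"tx":-36,"ty":255.5,"tz":0,"jaw":0},{"ax":0,"ay":0,"az":11.1,"tx":-36,"ty":255.5,"tz":0,"jaw":0},{"ax":0,"ay":0,"az":11.1,"tx":-36,"ty":255.5,"tz":0,"jaw":0},{"ax":0,"ay":0,"az":11.1,"tx":-36,"ty":255.5,"tz":0,"jaw":0}]'
python3 - <<'E'
from h import *
import json
delta([.495,.2656,.1434],np.radians(-11.48))
ims=[]
for n in ['wrist','scene','top']:
    m=cams.camera_model(n);im=cams.read_camera(n);np.save(f'pics/s_{n}.npy',im);json.dump({k:np.array(v).tolist() for k,v in m.items()},open(f'pics/s_{n}.json','w'))
    u=proj(m,place([.6632,.2314,-.2003],labelpts()));print(n,u.round(1).tolist());ims.append((im,u.mean(0)))
P=[]
for (im,c),z,o in zip(ims,(3,6,6),((0,0),(0,0),(0,0))):
    w,h=(396//z),(300//z);x0=int(np.clip(c[0]-w//2,0,511-w));y0=int(np.clip(c[1]-h//2,0,383-h));print(x0,y0)
    p=cv2.resize(im[y0:y0+h,x0:x0+w,::-1],(396,300),interpolation=cv2.INTER_CUBIC);P.append(p)
P.append(cv2.resize(ims[0][0][:,:,::-1],(396,300)))
cv2.imwrite('pics/s1.png',np.vstack([np.hstack(P[:2]),np.hstack(P[2:])]))
E
```

```text
time_s: 6.45
tool_pos: [0.4954, 0.2639, 0.1437]
eef_rot: [0.0, 0.101, 0.995, -0.0]
force: [0.9, -0.3, -1.5]
grip_width: 0.0296
now [0.4954 0.2639 0.1437] delta mm [0.7 1.6 0.3] deg [-0.01  0.   -0.13] F [ 0.9 -0.3 -1.5] w 0.0296 t 6.45
wrist [[286.4, 364.7], [227.8, 364.8], [229.5, 320.6], [284.5, 320.5]]
scene [[361.0, 161.3], [347.2, 170.7], [337.6, 173.1], [351.2, 163.9]]
top [[165.8, 146.2], [184.6, 149.6], [184.4, 160.5], [166.0, 157.2]]
191 283
316 142
142 128
```

View pics/s1.png

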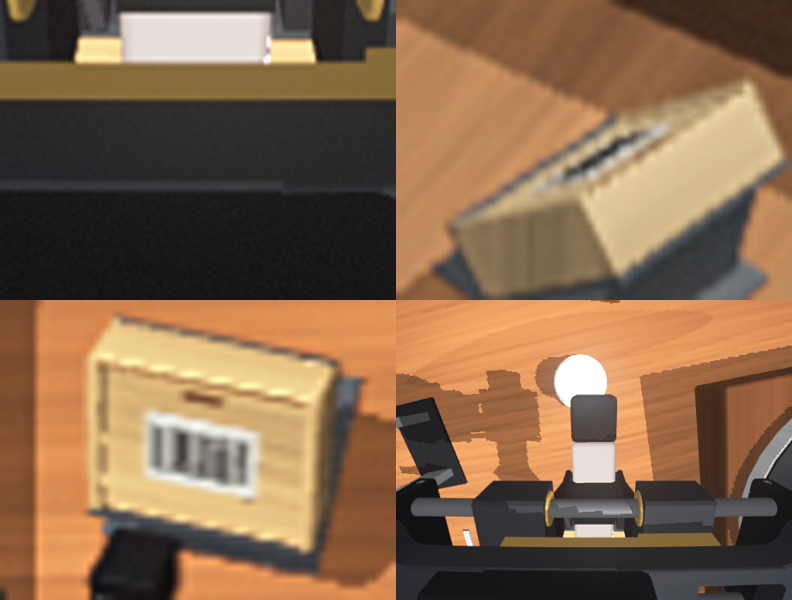

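The wrist view at the scan pose does not show the label: the hand hides it. I'll look once from beside the box with the wrist camera to pin the label down.

Run:
```python
from h import *
delta([.623,.137,.30],np.radians(-11.5))
```

```text
now [0.4952 0.2648 0.1438] delta mm [-150.8  -99.6 -156.2] deg [ 0.02  0.   -0.06] F [ 0.1  0.1 -2.4] w 0.0296 t 6.6
```

```bash
python3 -m crank '[{"ax":0,"ay":0,"az":0,"tx":0,"ty":-5,"tz":-20,"jaw":0},{"ax":0,"ay":0,"az":0,"tx":0,"ty":-15,"tz":-60,"jaw":0},{"ax":0,"ay":0,"az":0,"tx":-15,"ty":-30,"tz":-100,"jaw":0},{"ax":0,"ay":0,"az":0,"tx":-45,"ty":-50,"tz":-130,"jaw":0},{"ax":0,"ay":0,"az":0,"tx":-80,"ty":-70,"tz":-148,"jaw":0},{"ax":0,"ay":0,"az":0,"tx":-115,"ty":-88,"tz":-156,"jaw":0},{"ax":0,"ay":0,"az":0,"tx":-140,"ty":-97,"tz":-156,"jaw":0},{"ax":0,"ay":0,"az":0,"tx":-150,"ty":-100,"tz":-156,"jaw":0},{"ax":0,"ay":0,"az":0,"tx":-150,"ty":-100,"tz":-156,"jaw":0},{"ax":0,"ay":0,"az":0,"tx":-150,"ty":-100,"tz":-156,"jaw":0},{"ax":0,"ay":0,"az":0,"tx":-150,"ty":-100,"tz":-156,"jaw":0}]'
python3 - <<'E'
from h import *
import json
n='wrist';m=cams.camera_model(n);im=cams.read_camera(n);np.save(f'pics/l_{n}.npy',im);json.dump({k:np.array(v).tolist() for k,v in m.items()},open(f'pics/l_{n}.json','w'))
delta([.623,.137,.30],np.radians(-11.5))
u=proj(m,place([.6632,.2314,-.2003],labelpts()));print(u.round(1).tolist())
c=u.mean(0);w,h=132,100;x0=int(np.clip(c[0]-66,0,511-w));y0=int(np.clip(c[1]-50,0,383-h));print(x0,y0)
p=cv2.resize(im[y0:y0+h,x0:x0+w,::-1],None,fx=6,fy=6,interpolation=cv2.INTER_CUBIC)
cv2.imwrite('pics/l1.png',p)
E
```

```text
time_s: 7.7
tool_pos: [0.6213, 0.139, 0.2997]
eef_rot: [-0.0, 0.099, 0.995, 0.0]
force: [0.8, -0.1, -1.6]
grip_width: 0.0295
now [0.6214 0.1389 0.2998] delta mm [-2.  -1.5 -0.2] deg [ 0.05 -0.02  0.11] F [ 0.1 -0.3 -1.5] w 0.0297 t 7.75
[[343.8, 192.3], [300.7, 192.3], [298.5, 167.1], [339.5, 167.2]]
254 129
```

View pics/l1.png

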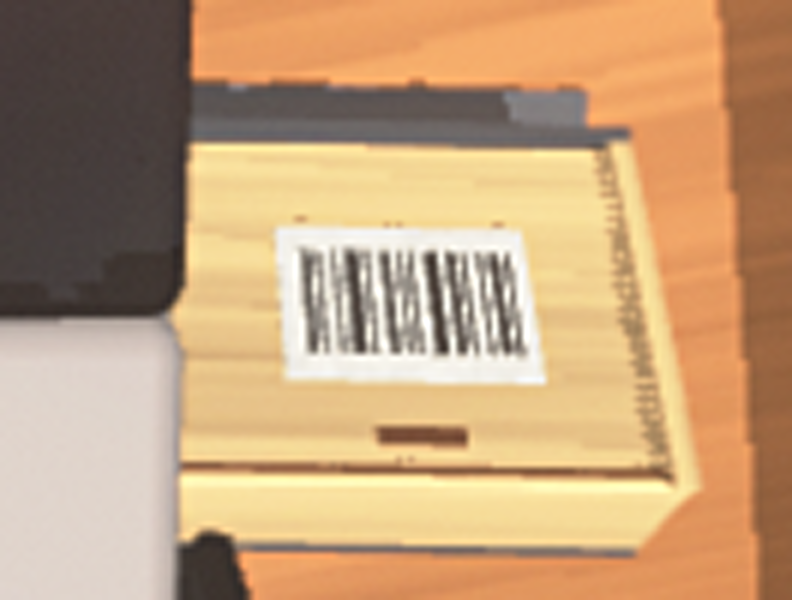

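The label is clear here, with panel corners at about (275,227), (521,230), (547,384) and (288,380). Refitting the easel pose from these.

Run:
```python
from h import *
import json
m=json.load(open('pics/l_wrist.json'));mt=cams.camera_model('top')
u=np.array([(547,384),(288,380),(275,227),(521,230)],float);u=[254,129]+(u-2.5)/6
ut=[(166.25,146.4),(184.75,149.4),(183.9,160.4),(165.9,157.25)]
for o in ([(m,labelpts(),u)],[(m,labelpts(),u),(mt,labelpts(),ut)]):
    e,f=fit(o,[.66,.23,-.2]);print((e[:2]*1e3).round(1),np.degrees(e[2]).round(2),f.round(2))
    # scanner-in-hand offset
    sc=place(e,[(-.1716,0,0)])[0];print('scan origin',sc)
# free fit with z to check the height
f=lambda p:(proj(m,place(p[:3],labelpts(),p[3]))-u).ravel();r=least_squares(f,[.66,.23,-.2,0],x_scale=.01);print('z check',r.x,r.fun.round(2))
```

```text
[663.  232.9] -12.07 [-0.09 -0.32 -0.02 -0.14  0.08  0.21  0.04  0.25]
scan origin [0.49522042 0.26875326 0.        ]
[663.1 232.6] -11.95 [-0.2  -0.32 -0.15 -0.05 -0.08  0.3  -0.12  0.25 -0.75 -0.25 -0.46  0.32
  0.08  0.26 -0.32 -0.13]
scan origin [0.49517259 0.26818476 0.        ]
z check [ 0.66230582  0.2324008  -0.21139143  0.00231364] [ 0.05 -0.23 -0.15 -0.08 -0.04  0.13  0.15  0.2 ]
```

Run:
```python
from h import *
import json
m=json.load(open('pics/l_wrist.json'));g=np.load('pics/l_wrist.npy').min(2).astype(float)
# camera pose -> tool pose at that moment via state (arm still)
p,r,s=tool();yaw=np.arctan2(*(r.apply([0,1,0])[[0,1]]*[-1,1]));print('tcp',p.round(4),np.degrees(yaw).round(2))
def sc(dx,dy,dz,dyaw,P): return R.from_euler('z',yaw).apply(R.from_euler('z',dyaw).apply(np.array(P,float))+[dx,dy,dz])+p
for d in (0,.001):print(d,proj(m,sc(d,0,.0062,0,[(-.045,0,.026),(-.03,.015,.026),(-.03,-.015,.026),(-.045,.015,.026),(-.02,.015,.026),(-.02,-.015,.026)])).round(1).tolist())
pf=g[150:240,225:265].mean(1);t=(pf.max()+pf[:10].mean())/2;i=np.argmax(pf>t);print('row',150+i-1+(t-pf[i-1])/(pf[i]-pf[i-1]))
for row in (195,207):
    l=g[row-3:row+4].mean(0);print(row,l[205:235].astype(int).tolist(),l[270:300].astype(int).tolist())
delta([.4952,.2684,.1434],np.radians(-12.05))
```

```text
tcp [0.6214 0.1389 0.2998] -11.39
0 [[254.6, 181.6], [283.2, 209.1], [226.1, 209.1], [284.1, 181.6], [282.6, 226.5], [226.7, 226.5]]
0.001 [[254.6, 183.5], [283.1, 210.9], [226.2, 210.9], [284.0, 183.5], [282.6, 228.2], [226.8, 228.2]]
row 182.12954388389772
195 [97, 97, 98, 98, 98, 98, 99, 99, 99, 99, 98, 99, 99, 97, 97, 98, 98, 98, 98, 98, 97, 97, 131, 178, 191, 194, 198, 202, 203, 203] [203, 203, 203, 203, 203, 203, 203, 203, 203, 200, 192, 184, 176, 155, 134, 134, 135, 136, 136, 136, 136, 136, 136, 136, 136, 136, 136, 137, 136, 136]
207 [95, 95, 96, 95, 96, 96, 96, 96, 97, 97, 97, 98, 98, 99, 99, 99, 100, 99, 100, 100, 100, 98, 109, 161, 186, 192, 197, 201, 203, 204] [203, 203, 203, 203, 203, 203, 203, 203, 203, 198, 190, 182, 175, 147, 140, 140, 140, 139, 140, 140, 139, 140, 142, 141, 141, 141, 139, 137, 137, 137]
now [0.6214 0.1389 0.2998] delta mm [149.2 101.9 156.5] deg [ 0.05 -0.02  0.66] F [ 0.1 -0.3 -1.5] w 0.0297 t 7.75
```

```bash
python3 -m crank '[{"ax":0,"ay":0,"az":0.6,"tx":15,"ty":5,"tz":0,"jaw":0},{"ax":0,"ay":0,"az":0.6,"tx":45,"ty":20,"tz":0,"jaw":0},{"ax":0,"ay":0,"az":0.6,"tx":80,"ty":42,"tz":10,"jaw":0},{"ax":0,"ay":0,"az":0.6,"tx":112,"ty":65,"tz":35,"jaw":0},{"ax":0,"ay":0,"az":0.6,"tx":135,"ty":85,"tz":70,"jaw":0},{"ax":0,"ay":0,"az":0.6,"tx":147,"ty":97,"tz":108,"jaw":0},{"ax":0,"ay":0,"az":0.6,"tx":149,"ty":101,"tz":138,"jaw":0},{"ax":0,"ay":0,"az":0.6,"tx":149,"ty":102,"tz":152,"jaw":0},{"ax":0,"ay":0,"az":0.6,"tx":149,"ty":102,"tz":156,"jaw":0},{"ax":0,"ay":0,"az":0.6,"tx":149,"ty":102,"tz":156,"jaw":0},{"ax":0,"ay":0,"az":0.6,"tx":149,"ty":102,"tz":156,"jaw":0},{"ax":0,"ay":0,"az":0.6,"tx":149,"ty":102,"tz":156,"jaw":0}]'
python3 - <<'E'
from h import *
delta([.4949,.2685,.1434],np.radians(-12.05))
m=cams.camera_model('top');im=cams.read_camera('top');np.save('pics/s2_top.npy',im)
delta([.4949,.2685,.1434],np.radians(-12.05))
P=place([.4949,.2685,np.radians(-12.05)],[(.113,.018,0.0),(.113,-.018,0.0),(.1009,0,-.0059)],.1496);print(proj(m,P).round(1).tolist())
E
```

```text
time_s: 8.95
tool_pos: [0.4974, 0.2674, 0.1451]
eef_rot: [0.001, 0.106, 0.994, 0.001]
force: [-0.3, 0.4, -1.4]
grip_width: 0.0298
now [0.4974 0.2674 0.1451] delta mm [2.7 0.6 1.7] deg [ 0.1   0.09 -0.09] F [-0.3  0.4 -1.4] w 0.0298 t 8.95
now [0.4972 0.2674 0.1448] delta mm [2.5 0.6 1.4] deg [ 0.09  0.07 -0.08] F [ 0.3  0.  -2.3] w 0.0295 t 9.0
[[160.1, 165.5], [171.2, 167.7], [165.2, 170.7]]
```

```bash
python3 -m crank '[{"ax":0,"ay":0,"az":0,"tx":2,"ty":1,"tz":1,"jaw":0},{"ax":0,"ay":0,"az":0,"tx":2,"ty":1,"tz":1,"jaw":0},{"ax":0,"ay":0,"az":0,"tx":2,"ty":1,"tz":1,"jaw":0},{"ax":0,"ay":0,"az":0,"tx":2,"ty":1,"tz":1,"jaw":0}]'
python3 - <<'E'
from h import *
m=cams.camera_model('top');im=cams.read_camera('top');np.save('pics/s2_top.npy',im)
sc=cams.read_camera('scene')
for k in range(2):
  delta([.4949,.2685,.1434],np.radians(-12.05));cams.read_camera('scene')
p,r,s=tool();x=-r.apply([1,0,0]);o=p+.0003*x+[0,0,.0062]
w=o+r.apply([-.1009,0,.0059]);b=r.apply([-s2,0,s2])
e=[.663,.2328,np.radians(-12.05)];c=place(e,[(0,0,.073)])[0];n=place([0,0,e[2]],[(s2,0,-s2)])[0]
t=np.dot(c-w,n)/np.dot(b,n);hit=w+t*b;print('dist',t,'off mm',((hit-c)*1e3).round(1),'angle',np.degrees(np.arccos(b@n)).round(2))
P=[cv2.resize(a[y:y+50,x:x+66,::-1],(396,300),interpolation=cv2.INTER_CUBIC) for a,x,y in ((im,142,128),(sc,300,130))]
cv2.imwrite('pics/s2.png',np.hstack(P))
E
```

```text
time_s: 9.4
tool_pos: [0.4948, 0.2687, 0.1427]
eef_rot: [0.0, 0.105, 0.994, 0.0]
force: [-0.6, -0.8, -1.8]
grip_width: 0.0296
now [0.4948 0.2687 0.1426] delta mm [-0.1 -0.1 -0.8] deg [ 0.    0.   -0.05] F [ 0.1  0.  -1.7] w 0.0295 t 9.5
now [0.4948 0.2687 0.1426] delta mm [-0.1 -0.1 -0.8] deg [ 0.    0.   -0.05] F [-0.  -0.7 -1.9] w 0.0298 t 9.55
dist 0.09951004986961746 off mm [-0.5 -0.1 -0.5] angle 0.03
```

View pics/s2.png

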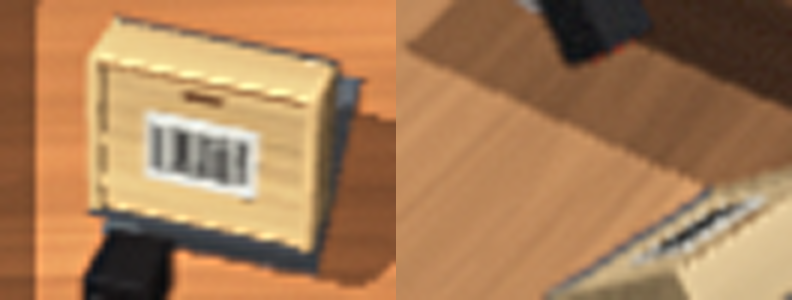

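The head's front corners in the top view are at about (160,165) and (170,168), which matches the prediction. Beam hit is within 1 mm of centre, 99.5 mm away. Now I hold.

```bash
for i in 1 2; do python3 -m crank '[{"ax":0,"ay":0,"az":0,"tx":0,"ty":0,"tz":0,"jaw":0},{"ax":0,"ay":0,"az":0,"tx":0,"ty":0,"tz":0,"jaw":0},{"ax":0,"ay":0,"az":0,"tx":0,"ty":0,"tz":0,"jaw":0},{"ax":0,"ay":0,"az":0,"tx":0,"ty":0,"tz":0,"jaw":0},{"ax":0,"ay":0,"az":0,"tx":0,"ty":0,"tz":0,"jaw":0},{"ax":0,"ay":0,"az":0,"tx":0,"ty":0,"tz":0,"jaw":0},{"ax":0,"ay":0,"az":0,"tx":0,"ty":0,"tz":0,"jaw":0},{"ax":0,"ay":0,"az":0,"tx":0,"ty":0,"tz":0,"jaw":0},{"ax":0,"ay":0,"az":0,"tx":0,"ty":0,"tz":0,"jaw":0},{"ax":0,"ay":0,"az":0,"tx":0,"ty":0,"tz":0,"jaw":0}]'|head -2; done
python3 - <<'E'
from h import *
delta([.4535,.0102,.15],np.radians(-.5))
E
```

```text
time_s: 10.6
tool_pos: [0.4947, 0.2687, 0.1426]
time_s: 11.6
tool_pos: [0.4947, 0.2687, 0.1426]
now [0.4947 0.2687 0.1426] delta mm [ -13.8 -261.4   -7.4] deg [  0.   -0.  -11.6] F [ 0.5 -0.3 -1.4] w 0.0297 t 11.6
```

Run:
```python
from h import *
im=np.load('pics/s2_top.npy')
p=cv2.resize(im[185:245,218:268,::-1],None,fx=10,fy=10,interpolation=cv2.INTER_CUBIC);cv2.imwrite('pics/c1.png',p)
m=cams.camera_model('top');q=[.4535,.0102,np.radians(-.5)]
print(((proj(m,place(q,[(.07,.035,.006),(.07,-.035,.006),(-.07,-.035,.006),(-.07,.035,.006)]))-[218,185])*10+4.5).round().tolist())
```

```text
[[151.0, 118.0], [355.0, 117.0], [357.0, 526.0], [151.0, 526.0]]
```

View pics/c1.png

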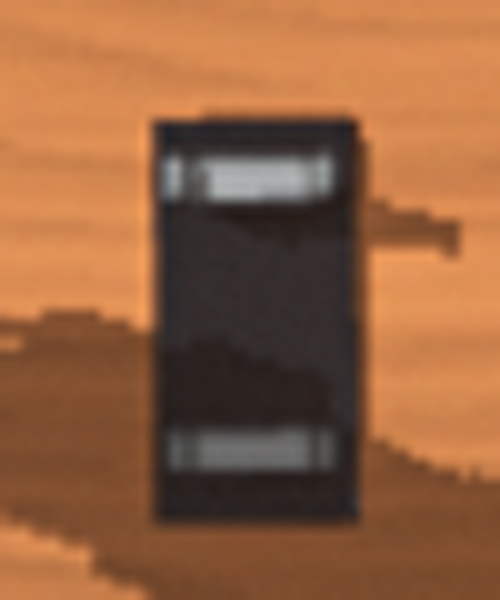

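The empty cradle shows its foot corners at (153,119), (358,120), (360,522) and (153,520), with both saddles clear.

Run:
```python
from h import *
m=cams.camera_model('top')
u=lambda L:[218,185]+(np.array(L,float)-4.5)/10
F=[(.07,.035,.006),(.07,-.035,.006),(-.07,-.035,.006),(-.07,.035,.006)];uF=u([(153,119),(358,120),(360,522),(153,520)])
S=[(.051,.0,.045),(.039,0,.045),(-.039,0,.045),(-.051,0,.045)];uS=u([(247,153),(247,202),(250,428),(250,472)])
for o in ([(m,F,uF)],[(m,S,uS)],[(m,F,uF),(m,S,uS)]):
    c,f=fit(o,[.4535,.01,0]);print((c[:2]*1e3).round(1),np.degrees(c[2]).round(2),f.round(2))
```

```text
[453.9   9.4] -0.61 [ 0.12 -0.29 -0.04 -0.46 -0.12  0.25  0.04  0.49]
[454.2  10.7] -0.01 [-0.01  0.75  0.02 -0.56 -0.02  0.32  0.02 -0.45]
[454.  10.] -0.45 [-0.13 -0.29 -0.3  -0.51 -0.26  0.19 -0.1   0.49  0.3   0.78  0.31 -0.53
  0.08  0.35  0.09 -0.42]
```

```bash
python3 -m crank '[{"ax":0,"ay":0,"az":-1,"tx":5,"ty":-10,"tz":-5,"jaw":0},{"ax":0,"ay":0,"az":-2,"tx":5,"ty":-40,"tz":-7,"jaw":0},{"ax":0,"ay":0,"az":-4,"tx":0,"ty":-80,"tz":-7,"jaw":0},{"ax":0,"ay":0,"az":-6,"tx":-3,"ty":-120,"tz":-7,"jaw":0},{"ax":0,"ay":0,"az":-8,"tx":-6,"ty":-160,"tz":-7,"jaw":0},{"ax":0,"ay":0,"az":-10,"tx":-10,"ty":-200,"tz":-7,"jaw":0},{"ax":0,"ay":0,"az":-11,"tx":-12,"ty":-235,"tz":-7,"jaw":0},{"ax":0,"ay":0,"az":-11.6,"tx":-13,"ty":-253,"tz":-7,"jaw":0},{"ax":0,"ay":0,"az":-11.6,"tx":-14,"ty":-261,"tz":-7,"jaw":0},{"ax":0,"ay":0,"az":-11.6,"tx":-14,"ty":-261,"tz":-7,"jaw":0},{"ax":0,"ay":0,"az":-11.6,"tx":-14,"ty":-261,"tz":-7,"jaw":0},{"ax":0,"ay":0,"az":-11.6,"tx":-14,"ty":-261,"tz":-7,"jaw":0}]'; python3 -c "
from h import *
delta([.4535,.0102,.0395],np.radians(-.5))"
```

```text
time_s: 12.8
tool_pos: [0.4538, 0.0118, 0.1496]
eef_rot: [-0.0, 0.003, 1.0, 0.0]
force: [0.2, 1.1, -0.7]
grip_width: 0.0296
now [0.4538 0.0118 0.1496] delta mm [  0.3  -1.6 110.1] deg [ 0.   -0.    0.11] F [ 0.2  1.1 -0.7] w 0.0296 t 12.8
```

```bash
python3 -m crank '[{"ax":0,"ay":0,"az":0,"tx":0,"ty":-1.5,"tz":10,"jaw":0},{"ax":0,"ay":0,"az":0,"tx":0,"ty":-1.5,"tz":30,"jaw":0},{"ax":0,"ay":0,"az":0,"tx":0,"ty":-1.5,"tz":52,"jaw":0},{"ax":0,"ay":0,"az":0,"tx":0,"ty":-1.5,"tz":70,"jaw":0},{"ax":0,"ay":0,"az":0,"tx":0,"ty":-1.5,"tz":75,"jaw":0},{"ax":0,"ay":0,"az":0,"tx":0,"ty":-1.5,"tz":75,"jaw":0},{"ax":0,"ay":0,"az":0,"tx":0,"ty":-1.5,"tz":75,"jaw":0},{"ax":0,"ay":0,"az":0,"tx":0,"ty":-1.5,"tz":75,"jaw":0}]'; python3 -c "
from h import *
delta([.4537,.0100,.0390],np.radians(-.4))"
```

```text
time_s: 13.6
tool_pos: [0.4544, 0.0092, 0.0754]
eef_rot: [0.001, 0.004, 1.0, 0.0]
force: [0.4, -0.2, -1.5]
grip_width: 0.0296
now [0.4544 0.0092 0.0754] delta mm [ 0.7  0.8 36.4] deg [ 0.03  0.08 -0.09] F [ 0.4 -0.2 -1.5] w 0.0296 t 13.6
```

```bash
python3 -m crank '[{"ax":0,"ay":0,"az":0,"tx":0.5,"ty":0.7,"tz":6,"jaw":0},{"ax":0,"ay":0,"az":0,"tx":0.5,"ty":0.7,"tz":14,"jaw":0},{"ax":0,"ay":0,"az":0,"tx":0.5,"ty":0.7,"tz":22,"jaw":0},{"ax":0,"ay":0,"az":0,"tx":0.5,"ty":0.7,"tz":29,"jaw":0},{"ax":0,"ay":0,"az":0,"tx":0.5,"ty":0.7,"tz":33,"jaw":0},{"ax":0,"ay":0,"az":0,"tx":0.5,"ty":0.7,"tz":34,"jaw":0},{"ax":0,"ay":0,"az":0,"tx":0.5,"ty":0.7,"tz":35,"jaw":0},{"ax":0,"ay":0,"az":0,"tx":0.5,"ty":0.7,"tz":35,"jaw":0},{"ax":0,"ay":0,"az":0,"tx":0.5,"ty":0.7,"tz":35,"jaw":0}]'; python3 -c "
from h import *
delta([.4537,.0100,.0390],np.radians(-.4))"
```

```text
time_s: 14.5
tool_pos: [0.4534, 0.0098, 0.0398]
eef_rot: [0.0, 0.004, 1.0, 0.0]
force: [-0.7, -0.1, -2.4]
grip_width: 0.0297
now [0.4534 0.0098 0.0398] delta mm [-0.3  0.2  0.8] deg [ 0.01  0.02 -0.1 ] F [-0.7 -0.1 -2.4] w 0.0297 t 14.5
```

Not yet bearing on the saddles, so I lower in small steps while watching the force.

```bash
python3 -m crank '[{"ax":0,"ay":0,"az":0,"tx":0,"ty":0,"tz":0.5,"jaw":0},{"ax":0,"ay":0,"az":0,"tx":0,"ty":0,"tz":1,"jaw":0},{"ax":0,"ay":0,"az":0,"tx":0,"ty":0,"tz":1,"jaw":0},{"ax":0,"ay":0,"az":0,"tx":0,"ty":0,"tz":1,"jaw":0}]'; python3 -c "
from h import *
delta([.4537,.0100,.0390],np.radians(-.4))"
```

```text
time_s: 14.9
tool_pos: [0.4532, 0.0098, 0.0386]
eef_rot: [0.0, 0.004, 1.0, 0.0]
force: [0.0, -1.3, -2.6]
grip_width: 0.0297
now [0.4532 0.0098 0.0386] delta mm [-0.5  0.2 -0.4] deg [ 0.   0.  -0.1] F [ 0.  -1.3 -2.6] w 0.0297 t 14.9
```

```bash
python3 -m crank '[{"ax":0,"ay":0,"az":0,"tx":0,"ty":0,"tz":0.4,"jaw":0},{"ax":0,"ay":0,"az":0,"tx":0,"ty":0,"tz":0.4,"jaw":0},{"ax":0,"ay":0,"az":0,"tx":0,"ty":0,"tz":0.8,"jaw":0},{"ax":0,"ay":0,"az":0,"tx":0,"ty":0,"tz":0.8,"jaw":0},{"ax":0,"ay":0,"az":0,"tx":0,"ty":0,"tz":0.8,"jaw":0}]'; python3 -c "
from h import *
delta([.4537,.0100,.0390],np.radians(-.4))"
```

```text
time_s: 15.4
tool_pos: [0.4533, 0.0098, 0.0385]
eef_rot: [-0.0, 0.004, 1.0, 0.0]
force: [-5.9, -0.4, 12.0]
grip_width: 0.0301
now [0.4533 0.0098 0.0385] delta mm [-0.4  0.2 -0.5] deg [ 0.03 -0.02 -0.11] F [-5.9 -0.4 12. ] w 0.0301 t 15.4
```

```bash
python3 -m crank '[{"ax":0,"ay":0,"az":0,"tx":0,"ty":0,"tz":-0.7,"jaw":0},{"ax":0,"ay":0,"az":0,"tx":0,"ty":0,"tz":-0.7,"jaw":0},{"ax":0,"ay":0,"az":0,"tx":0,"ty":0,"tz":-0.7,"jaw":32},{"ax":0,"ay":0,"az":0,"tx":0,"ty":0,"tz":-0.7,"jaw":36},{"ax":0,"ay":0,"az":0,"tx":0,"ty":0,"tz":-0.7,"jaw":50},{"ax":0,"ay":0,"az":0,"tx":0,"ty":0,"tz":-0.7,"jaw":70},{"ax":0,"ay":0,"az":0,"tx":0,"ty":0,"tz":-0.7,"jaw":80},{"ax":0,"ay":0,"az":0,"tx":0,"ty":0,"tz":-0.7,"jaw":80},{"ax":0,"ay":0,"az":0,"tx":0,"ty":0,"tz":-0.7,"jaw":80}]'; python3 -m crank '[{"ax":0,"ay":0,"az":0,"tx":0,"ty":0,"tz":-15,"jaw":80},{"ax":0,"ay":0,"az":0,"tx":0,"ty":0,"tz":-45,"jaw":80},{"ax":0,"ay":0,"az":0,"tx":0,"ty":0,"tz":-85,"jaw":80},{"ax":0,"ay":0,"az":0,"tx":0,"ty":0,"tz":-125,"jaw":80},{"ax":0,"ay":0,"az":0,"tx":0,"ty":0,"tz":-160,"jaw":80},{"ax":0,"ay":0,"az":0,"tx":0,"ty":0,"tz":-180,"jaw":80},{"ax":0,"ay":0,"az":0,"tx":0,"ty":0,"tz":-184,"jaw":80},{"ax":0,"ay":0,"az":0,"tx":0,"ty":0,"tz":-184,"jaw":80},{"ax":0,"ay":0,"az":0,"tx":0,"ty":0,"tz":-184,"jaw":80}]'
python3 - <<'E'
from h import *
import json
m=cams.camera_model('wrist');im=cams.read_camera('wrist');np.save('pics/w2.npy',im);json.dump({k:np.array(v).tolist() for k,v in m.items()},open('pics/w2.json','w'))
sc=cams.read_camera('scene');delta([.454,.01,.2226],np.radians(-.4))
P=proj(m,place([.454,.010,np.radians(-.45)],[(-.0167,0,.026),(.0167,0,.026),(-.045,0,.026),(-.03,.015,.026),(-.03,-.015,.026),(.06,.015,.026),(.06,-.015,.026)],.045));print(P.round(1).tolist())
g=im.min(2).astype(float)
from numpy import percentile as pc
def edges(l):
    t=.5*(pc(l,95)+pc(l,10));b=l>t;return [round(float(i+(t-l[i])/(l[i+1]-l[i])),1) for i in range(len(l)-1) if b[i]!=b[i+1]]
print([120+e for e in edges(g[120:240,249:260].mean(1))])
for r in (int(P[3][1]),int(P[5][1])):print(r,[225+e for e in edges(g[r-3:r+4].mean(0)[225:285])])
a=cv2.resize(im[100:250,180:330,::-1],(400,400),interpolation=cv2.INTER_CUBIC);b=cv2.resize(sc[140:240,205:305,::-1],(400,400),interpolation=cv2.INTER_CUBIC)
cv2.imwrite('pics/f1.png',np.hstack([a,b]))
E
```

```text
time_s: 16.3
tool_pos: [0.4532, 0.0098, 0.0385]
eef_rot: [0.0, 0.004, 1.0, 0.0]
force: [0.4, -0.1, 0.8]
grip_width: 0.0681
time_s: 17.2
tool_pos: [0.4526, 0.0097, 0.2213]
eef_rot: [-0.001, 0.004, 1.0, -0.0]
force: [0.1, -0.1, -0.0]
grip_width: 0.0802
now [0.4526 0.0096 0.2213] delta mm [-1.4  0.4 -1.3] deg [-0.04 -0.11 -0.1 ] F [-0.1  0.  -0.4] w 0.08 t 17.3
[[255.6, 165.0], [255.6, 191.6], [255.6, 141.2], [268.3, 154.0], [242.9, 154.0], [267.4, 223.9], [244.0, 223.9]]
[141.3, 165.0, 191.7, 212.2, 221.6, 230.7]
154 [243.6, 268.6]
223 [244.7, 268.0]
```

View pics/f1.png

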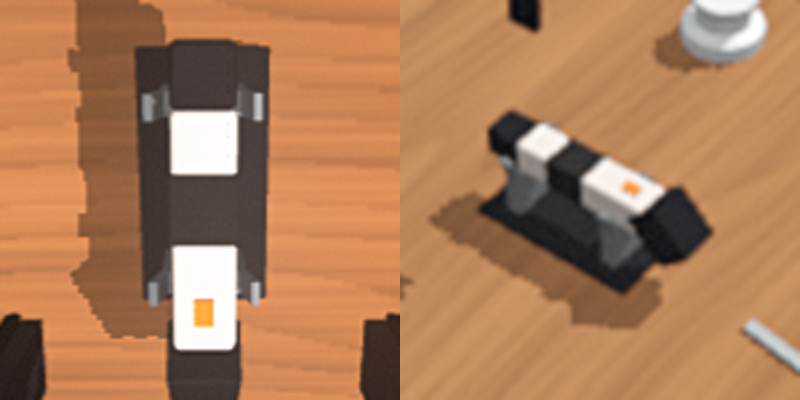

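The picture shows the scanner upright in both saddles, head at the same end, with the fingers open and clear above. Edges put it within about 1 mm of the cradle centre. I'll settle briefly, then hand in.

```bash
python3 -m crank '[{"ax":0,"ay":0,"az":0,"tx":0,"ty":0,"tz":0,"jaw":80},{"ax":0,"ay":0,"az":0,"tx":0,"ty":0,"tz":0,"jaw":80},{"ax":0,"ay":0,"az":0,"tx":0,"ty":0,"tz":0,"jaw":80}]' && python3 -c "
from cell import bot;print(bot.close_job())"
```

```text
time_s: 17.6
tool_pos: [0.4531, 0.0097, 0.2223]
eef_rot: [-0.0, 0.004, 1.0, -0.0]
force: [0.1, -0.3, -0.2]
grip_width: 0.0799
the job is handed in; nothing more can be done
None
```

The scan is done, the scanner is back in its cradle, and the job was handed in at 17.6 s with no verdict reported.

- **Scan:** I gripped the white scanner at its band and held it at the label for just over 2 s. By my calibration, the beam met the label within about 1 mm of its centre, squarely, from 99.5 mm. The tool pose read the same after each second, and nothing came near the box or easel.
- **Return:** I set the scanner down with about 12 N of contact force, eased off, let go and raised the hand. The last pictures show it upright in both saddles, with its head at the same end as before. It measured at (454.0, 10.6) mm, against about (454, 10) mm for the cradle centre.

**Disagreements between measurements:**
- The cradle-centre estimates differed by about 1–1.5 mm. A rough fit to the cheeks was about 2 mm off, and I left it out.
- The label's direction came out as −11.5° from the top camera and −12.1° from the wrist camera. I used the wrist value.
- A free fit of the label's height came out 2.3 mm high, which is about the calibration error.

I took no separate final picture of the whole bench. No unexpected contact force showed in the readings after each move, and the hand stayed above or clear of the other things.

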